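# Pack the parts tray of a bench dock and press it home on its push-push latch

## Robot

A 6-joint arm with a two-finger parallel gripper is mounted at the origin on a cart in front of the work surface, level with it; the furniture and walls round the work are solid. World frame = base frame: x ahead of the robot, y to its left, z up, the work surface at z = 0. Lengths are in m, angles in rad, forces in N, time in s.
With the tool pointing down it reaches from about 0.35 to 0.775 m from the base axis. Payload 7.3 kg.
Tool frame: the origin (TCP) lies between the finger pads; the fingertips stand 22 mm ahead of it and the grasp point (between the pads) lies 3 mm ahead of it (robot.tips_ahead is the distance from the TCP to the fingertips, in m); z points along the fingers, y is the line along which they close (so a half turn about z gives the same grasp; the last joint's range is limited). The gripper opens to 92 mm and grips with 3 to 60 N. Pads are 19 mm wide; open, the fingers measure 130 mm over their backs; the gripper's body (75 mm by 190 mm) begins 47 mm behind the grasp point.
Start: joints at [-1.329, 0.342, 1.524, -0, 1.275, -0.146], TCP at [0.199, -0.486, 0.209] pointing down, gripper open.
Joint ranges: [-2.53, 2.53], [-0.77, 2.02], [0.04, 2.7], [-1, 4.14], [0.28, 2.66], [-3.11, 3.11]. Speed limits (rad/s): [2.57, 2.57, 3.14, 3.14, 3.14, 3.14].

## Interface

Orientations are given as a unit quaternion [x, y, z, w].
In Python, from cell import robot, grip, kin, imaging, read_time, read_q, read_qvel, read_joint_torque, read_position, read_orientation, read_contact_force, read_moment, read_gripper_width, read_gripper_force gives the robot as it stands. Calls block until the motion is done:
- robot.movep(position, orientation): joint-space move of the TCP to a pose.
- robot.move_straight(position, ori=None, feed=0.15): straight line of the TCP; ori=None keeps the orientation; feed is the mean speed in m/s.
- robot.set_joints(angles): joint-space move.
- grip(opening, grip_force=None): opening from 0.0 (shut) to 1.0 (fully open); grip_force is the grip in N (None keeps the last); returns when the fingers have stopped.
- robot.wait(seconds).
- kin.solve_ik(position, orientation): joint angles nearest the present ones, or None.
- imaging.camera(name): name is "side" or "top" or "wrist"; returns a dict with "frame" (420x560x3 uint8, red, green, blue), "fx", "fy", "cx", "cy" (pixels), "k1" (the pictures are not rectified: a ray, as slopes to the right and down, at radius r is drawn at 1 + k1 r^2 times it, then the intrinsics apply), "R" (3x3) and "t" (3): a world point X has camera coordinates R X + t; the wrist camera has in their place "T_tool_cam" (4x4, takes a point from camera to tool coordinates, whose origin is the TCP and whose axes are the flange's). Camera axes: x right, y down, z forward; pixel columns grow to the right and rows downward; lengths in m; the calibration is good to about 2 mm. A picture is of the moment at which its call begins: read the wrist's pose just before it. There is no depth.
A pose or a line that the arm cannot do raises robot.PlanningError and nothing moves.
- robot.close_job(): hands the job in; it is judged then, once.
Readings, each from a call of its own:
- read_time(): time.
- read_q(): joint angles.
- read_qvel(): joint speeds.
- read_joint_torque(): joint torques, N m.
- read_position(): TCP position.
- read_orientation(): TCP orientation.
- read_contact_force(): force on the tool from outside, world axes, zero at the start.
- read_moment(): the same for the moment, N m.
- read_gripper_width(): opening from 0.0 (shut) to 1.0 (fully open).
- read_gripper_force(): force on a finger pad.
Only numpy, scipy, OpenCV 4.12 (cv2) and the standard library are available. Lean on these libraries where they do the work, as an engineer would, in place of code of your own. Each camera call takes 0.05 s, during which the arm holds its last target. There are 200 camera calls.

## Task

Put the relay and the heat sink away in the grey dock's pull-out tray: while the tray is still out, tip the standing relay over so that it lies flat in the tray, and lay the heat sink flat on the tray floor beside it. Then push the tray all the way in against its spring and let go, so that its push-push latch catches and the tray stays in; leave the transformer, the multimeter and the capacitor where they stand.

Things in the scene. Friction and masses are not known exactly. Their poses are not given: they have to be found in the camera images.
- dock: Fixed grey sheet-metal housing, 155 mm deep, 252 wide, 62 high, open at its front. Origin: middle of the front opening's lower edge, on the bench (z = 0). x points into the dock (the way the tray is pushed in), y to the left as one looks in, z up. Its roof is closed, with 58 mm clear above the bench, so only things that lie flat in the tray pass under it.
- tray (a joint): How far the metal tray is pushed in, m: 0 = all out, 0.113 = hard stop. Slides freely (1 N) to 0.077; there it meets the latch spring, 4 N rising to some 10 N at the stop. The latch engages only when pressed past 0.110, practically to the stop; let go, it comes back 7 to 12 mm and stays at 0.101 to 0.106. Pressed to the stop again it unlatches. A tray not latched is sprung back to 0.077 or less.
- tray_floor (a point): Centre of the tray's inner floor, on its upper face, 12 mm above the bench; axes as the dock's; moves with the tray. The inside is 100 mm (x) by 230 mm (y). Side and rear walls are 3 mm thick and stand 22 mm above the floor; the front panel is 5 mm thick, 252 mm wide and reaches from 5 to 57 mm above the bench.
- tray_front (a point): Centre of the outer face of the tray's flat front panel, 31 mm above the bench; axes as the dock's (the push goes along +x). It moves with the tray. The tray can be pushed anywhere on this face.
- relay_mid (a point): Centre of the relay, a white metal can 36 x 36 mm and 75 mm high, of about 0.12 kg, which stands upright in the tray; its z axis is the long one and points up while it stands, so at the start this point is 37.5 mm above the tray floor. Its sides stand parallel to the tray's walls within 0.15 rad.
- heat_sink_mid (a point): Centre of the bare finned heat sink, 55 mm (its x) by 85 mm (its y) by 21 mm high, of about 0.12 kg, lying flat on the bench with fins up; this point is 10.5 mm above its underside. The 2 mm base plate is below; the fins run along its x. Grasp it across the 55 mm, with the fingers closing along its x.
- multimeter: Bystander: a yellow multimeter, 155 mm (x) by 76 mm (y) by 43 mm high, lying flat on the bench beside the dock, on the side away from the heat sink. The origin is the centre of its underside. It is to stay where it is.
- capacitor_2: Bystander: a black capacitor can, 40 mm in diameter and 51 mm high, standing on the bench in front of the tray, 25 to 65 mm clear of the tray's front panel at the start. The origin is the centre of its underside. It is to stay where it is, upright.
- ferrite_coil: Bystander: a small black transformer, 56 x 52 mm and 52 mm high, standing on the bench behind the heat sink. The origin is the centre of its underside. It is to stay where it is.
Things that resemble listed ones, but are neither listed nor needed, are in the scene too. Leave any green or yellow look-alike of the part that bears relay_mid alone.

How it is judged:
By the outcome, as a careful person would: the job done as asked, in the order asked, and still so for the second after the job is handed in, with the robot touching nothing.
It also fails if it takes over 69 s, if anything falls off the work surface, if the arm or the gripper's body presses on something with over 40 N, if the wrist force passes 120 N, or if a joint passes its speed limit or range.

## Working session

There is one attempt and no reset: what is moved stays moved. The work goes in short steps, each a Python script; the robot and the scene stay as the last script left them, time stands still between calls to the robot, and variables do not carry over. Pictures are saved under pics/ and viewed, at most 10 in all, crops included, and the job is handed in when it is done.

```bash
ls; mkdir -p pics; python3 - <<'E'
from cell import *
import cv2,numpy as np
for n in ("top","side"):
    c=imaging.camera(n); cv2.imwrite(f"pics/{n}0.png",cv2.cvtColor(c["frame"],cv2.COLOR_RGB2BGR))
    print(n,{k:(np.round(v,3).tolist()) for k,v in c.items() if k!="frame"})
print(read_time())
c=imaging.camera("wrist");print(c["T_tool_cam"].round(3).tolist() if hasattr(c["T_tool_cam"],'round') else c["T_tool_cam"],c["fx"],c["k1"])
E
```

```text
pics
top {'fx': 447.406, 'fy': 447.406, 'cx': 276.158, 'cy': 211.801, 'k1': -0.117, 'R': [[0.007, -1.0, -0.019], [-0.989, -0.004, -0.146], [0.146, 0.02, -0.989]], 't': [-0.023, 0.549, 1.149]}
side {'fx': 379.843, 'fy': 379.843, 'cx': 277.999, 'cy': 210.522, 'k1': -0.078, 'R': [[-0.935, -0.355, -0.007], [-0.13, 0.361, -0.923], [0.331, -0.862, -0.384]], 't': [0.493, 0.119, 0.7]}
0.1
[[0.0, -0.969, -0.246, 0.065], [1.0, 0.0, 0.001, 0.001], [-0.001, -0.246, 0.969, -0.175], [0.0, 0.0, 0.0, 1.0]] 331.94968321005047 -0.02486631237965888
```

View pics/top0.png

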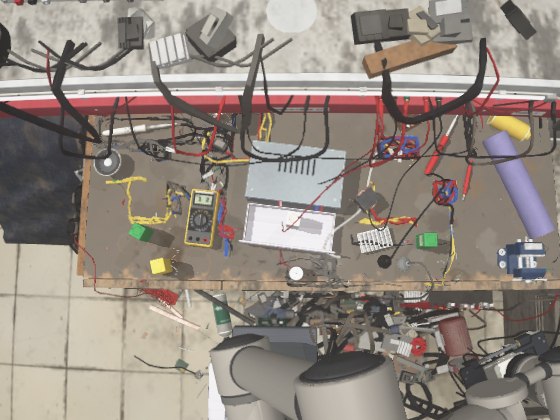

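View pics/side0.png

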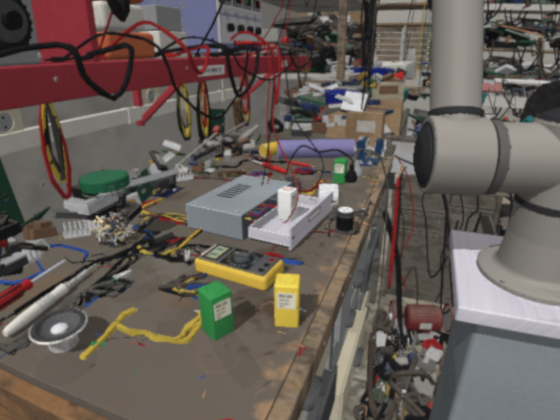

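The top view shows the dock at about (295,172), its tray at (290,226), the multimeter at (200,217), the heat sink at (375,240), the transformer at (367,200) and the capacitor at (296,272). The side view shows the white relay in the tray at (287,203). The green boxes at (216,310) and (340,168) and the yellow one at (287,300) are look-alikes. I'll enlarge both to confirm.

```bash
cat > h.py <<'E'
from cell import *
import cv2,numpy as np
def undist(c,uv):
    K=np.array([[c["fx"],0,c["cx"]],[0,c["fy"],c["cy"]],[0,0,1]])
    return cv2.undistortPoints(np.array(uv,float).reshape(-1,1,2),K,np.array([c["k1"],0,0,0,0.])).reshape(-1,2)
def pose(c,Rt=None):
    """camera centre and cam->world rotation"""
    if "R" in c: R=np.array(c["R"]);return -R.T@np.array(c["t"]),R.T
    return Rt
def rays(c,uv,P=None):
    o,R=pose(c,P); d=np.c_[undist(c,uv),np.ones(len(np.reshape(uv,(-1,2))))]@R.T
    return o,d
def onplane(c,uv,z,P=None):
    o,d=rays(c,uv,P); return o+d*((z-o[2])/d[:,2])[:,None]
def tri(o1,d1,o2,d2):
    A=np.c_[d1,-d2]; s=np.linalg.lstsq(A,o2-o1,rcond=None)[0]
    a,b=o1+s[0]*d1,o2+s[1]*d2; return (a+b)/2,np.linalg.norm(a-b)
def wrist():
    from scipy.spatial.transform import Rotation as Ro
    p=np.array(read_position());R=Ro.from_quat(read_orientation()).as_matrix()
    c=imaging.camera("wrist");T=np.array(c["T_tool_cam"])
    return c,(p+R@T[:3,3],R@T[:3,:3])
def save(f,n): cv2.imwrite(n,cv2.cvtColor(f,cv2.COLOR_RGB2BGR))
E
python3 - <<'E'
import cv2,numpy as np
a=cv2.imread("pics/top0.png")[135:295,180:460];b=cv2.imread("pics/side0.png")[150:270,170:370]
cv2.imwrite("pics/c1.png",cv2.resize(a,None,fx=2.85,fy=2.85,interpolation=cv2.INTER_CUBIC))
cv2.imwrite("pics/c2.png",cv2.resize(b,None,fx=4,fy=4,interpolation=cv2.INTER_CUBIC))
E
```

```text
(no output)
```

View pics/c1.png

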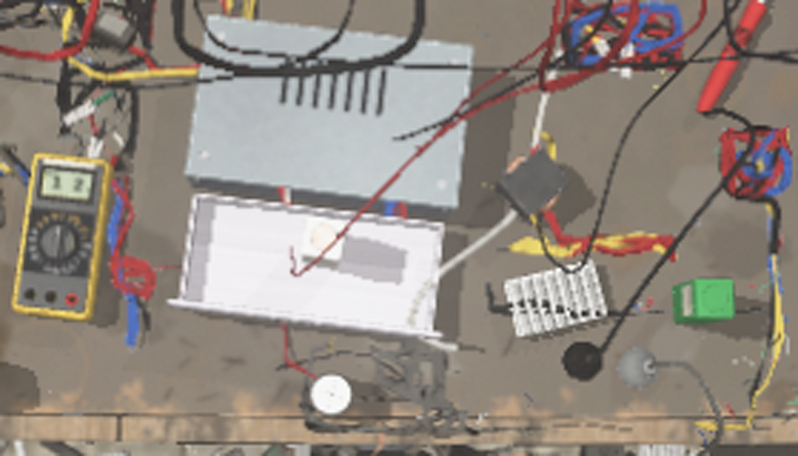

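View pics/c2.png

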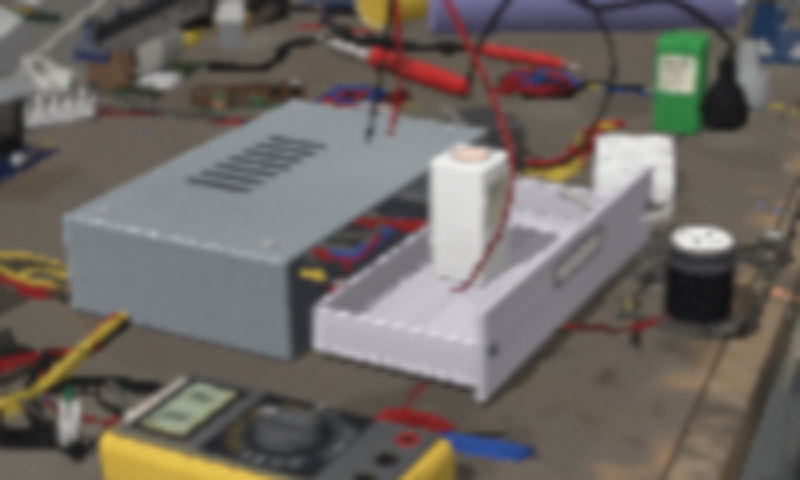

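In the crops, the white relay stands in the tray (top crop (322,240), full image (293,219)). The green boxes at full-image (427,240) and (142,231) and the yellow one at (160,266) are look-alikes outside the tray, so the white one in the tray is the relay. The heat sink is the finned white block (crop (557,300)), with the transformer behind it (crop (533,182)) and the capacitor in front of the tray (crop (331,394)).

```bash
python3 - <<'E'
from h import *
from scipy.spatial.transform import Rotation as Ro
t=imaging.camera("top")
def f(x,y,z): return onplane(t,[[180+x/2.85,135+y/2.85]],z)[0].round(3)
roof=[f(*p,.062) for p in((207,15),(473,45),(460,207),(187,180))];print("roof",roof)
print("panel",f(170,302,.057),f(440,337,.057))
print("relaytop",f(322,240,.087),"cap",f(331,394,.051),"trafo",f(533,178,.052))
print("hs",[f(*p,.021) for p in((505,283),(597,262),(607,315),(518,338))])
print(read_orientation(),Ro.from_quat(read_orientation()).as_matrix().round(2).tolist())
# wrist views from two places
q=Ro.from_matrix(np.array([[1,0,0],[0,-1,0],[0,0,-1]]).T).as_quat()
for i,(p) in enumerate([(.47,-.15,.30),(.47,-.05,.30)]):
    for yaw in (0,np.pi/2,np.pi,-np.pi/2):
        print(i,yaw,kin.solve_ik(p,(Ro.from_euler('z',yaw)*Ro.from_quat(q)).as_quat()))
E
```

```text
roof [array([0.74 , 0.044, 0.062]), array([ 0.711, -0.205,  0.062]), array([ 0.558, -0.19 ,  0.062]), array([0.582, 0.06 , 0.062])]
panel [0.47  0.074 0.057] [ 0.439 -0.171  0.057]
relaytop [ 0.523 -0.064  0.087] cap [ 0.387 -0.073  0.051] trafo [ 0.587 -0.26   0.052]
hs [array([ 0.492, -0.237,  0.021]), array([ 0.512, -0.325,  0.021]), array([ 0.462, -0.333,  0.021]), array([ 0.44 , -0.249,  0.021])]
[ 9.81255187e-01  1.92712373e-01 -5.88699594e-06 -4.46762345e-04] [[0.93, 0.38, -0.0], [0.38, -0.93, 0.0], [0.0, -0.0, -1.0]]
0 0 [-4.64414254e-01  2.26306228e-01  1.43524477e+00 -4.44089210e-16
  1.48004166e+00  1.10638207e+00]
0 1.5707963267948966 [-4.64414254e-01  2.26306228e-01  1.43524477e+00 -4.44089210e-16
  1.48004166e+00 -4.64414254e-01]
0 3.141592653589793 [-4.64414254e-01  2.26306228e-01  1.43524477e+00 -4.44089210e-16
  1.48004166e+00 -2.03521058e+00]
0 -1.5707963267948966 [-4.64414254e-01  2.26306228e-01  1.43524477e+00 -4.44089210e-16
  1.48004166e+00  2.67717840e+00]
1 0 [-2.68337745e-01  1.85861059e-01  1.48690994e+00 -4.44089210e-16
  1.46882165e+00  1.30245858e+00]
1 1.5707963267948966 [-2.68337745e-01  1.85861059e-01  1.48690994e+00 -4.44089210e-16
  1.46882165e+00 -2.68337745e-01]
1 3.141592653589793 [-2.68337745e-01  1.85861059e-01  1.48690994e+00 -4.44089210e-16
  1.46882165e+00 -1.83913407e+00]
1 -1.5707963267948966 [-2.68337745e-01  1.85861059e-01  1.48690994e+00 -4.44089210e-16
  1.46882165e+00  2.87325491e+00]
```

```bash
python3 - <<'E'
from h import *
import pickle
from scipy.spatial.transform import Rotation as Ro
q0=Ro.from_quat([1,0,0,0]); q=(Ro.from_euler('z',np.pi/2)*q0).as_quat()
out=[]
for i,p in enumerate([(.47,-.26,.26),(.47,-.09,.26)]):
    robot.movep(p,q); robot.wait(.1); c,P=wrist(); out.append((c,P)); save(c["frame"],f"pics/w{i}.png")
pickle.dump(out,open("w.pkl","wb"));print(read_time())
a=[cv2.cvtColor(o[0]["frame"],cv2.COLOR_RGB2BGR) for o in out]
cv2.imwrite("pics/w01.png",cv2.resize(np.vstack(a),(448,600*1) if 0 else None,fx=.71,fy=.71,interpolation=cv2.INTER_AREA) if 0 else np.hstack([cv2.resize(x,(400,300),interpolation=cv2.INTER_AREA) for x in a]))
E
```

```text
2.5583
```

View pics/w01.png

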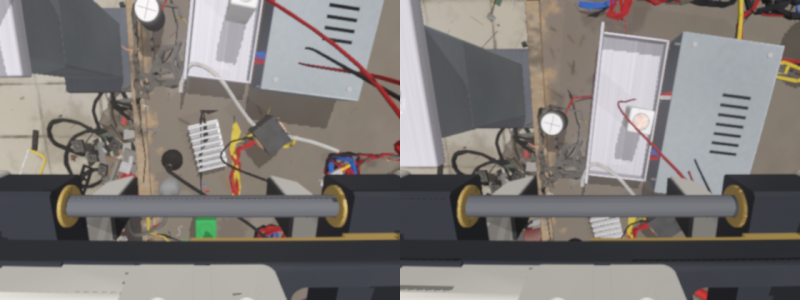

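View w0 shows the heat sink at about full-image (293,203) and the transformer at (377,189). View w1 shows the whole tray, with the relay top at about (337,170) and the capacitor at (211,172). I'll enlarge both to get corners.

```bash
python3 - <<'E'
import cv2,numpy as np
a=cv2.resize(cv2.imread("pics/w1.png")[20:270,245:400],(372,600),interpolation=cv2.INTER_CUBIC)
b=cv2.resize(cv2.imread("pics/w0.png")[150:270,240:340],(400,480),interpolation=cv2.INTER_CUBIC)
c=np.zeros((600,772,3),np.uint8);c[:,:372]=a;c[:480,372:]=b;cv2.imwrite("pics/c3.png",c)
E
```

```text
(no output)
```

View pics/c3.png

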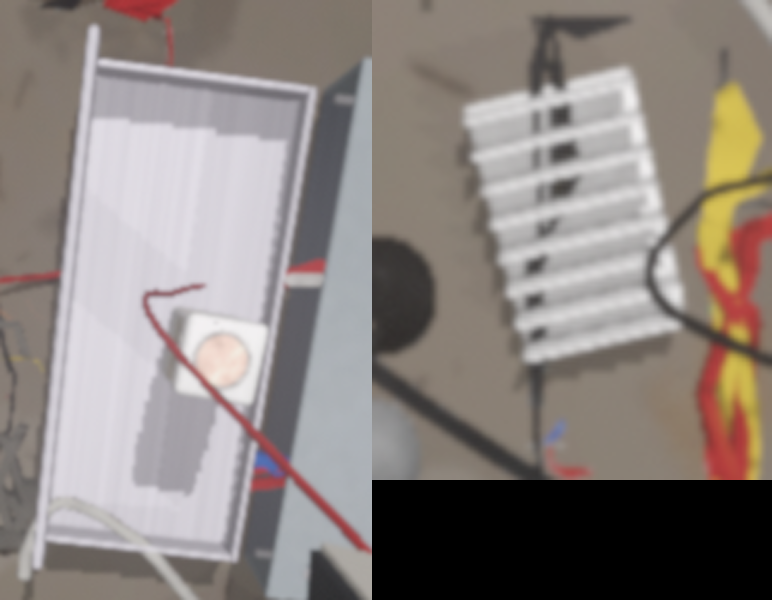

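The left crop shows the tray with the relay top's corners at (186,312), (268,325), (257,405) and (177,392) and the panel ends at (94,28) and (39,567). The right crop shows the heat sink corners at (465,108), (630,68), (683,325) and (527,360).

```bash
python3 - <<'E'
from h import *
import pickle
(w0,P0),(w1,P1)=pickle.load(open("w.pkl","rb")); t=imaging.camera("top")
T=lambda L:[[180+x/2.85,135+y/2.85] for x,y in L]
A=lambda L:[[245+x/2.4,20+y/2.4] for x,y in L]
B=lambda L:[[240+(x-372)/4,150+y/4] for x,y in L]
s=imaging.camera("side"); S=lambda L:[[170+x/4,150+y/4] for x,y in L]
def tt(c1,u1,P,c2,u2,l):
    o1,d1=rays(c1,u1,P);o2,d2=rays(c2,u2)
    for a,b in zip(d1,d2):
        X,e=tri(o1,a,o2,b);print(l,X.round(4),"gap",round(e,4))
print(read_time())
hs=[(465,108),(630,68),(683,325),(527,360)]
tt(w0,B(hs),P0,t,T([(518,338),(505,283),(597,262),(607,315)]),"hs")
h=onplane(w0,B(hs),.021,P0);print(h.round(4).tolist(),"c",h.mean(0).round(4), [np.linalg.norm(h[i]-h[(i+1)%4]).round(4) for i in range(4)])
v=(h[1]+h[2]-h[0]-h[3]);print("hs x yaw",np.arctan2(v[1],v[0]))
v=(h[0]+h[1]-h[2]-h[3]);print("hs y yaw",np.arctan2(v[1],v[0])-np.pi/2)
r=[(186,312),(268,325),(257,405),(177,392)]
tt(w1,A([(222,358)]),P1,t,T([(322,240)]),"relay top-w1/top")
tt(w1,A([(222,358)]),P1,s,S([(470,153)]),"relay top-w1/side")
g=onplane(w1,A(r),.087,P1);print("relay",g.mean(0).round(4),[np.linalg.norm(g[i]-g[(i+1)%4]).round(4) for i in range(4)],np.arctan2(*(g[1]-g[0])[[1,0]]),np.arctan2(*(g[2]-g[3])[[1,0]]))
pa=[(94,28),(39,567)]
tt(w1,A(pa),P1,t,T([(170,302),(440,337)]),"panel")
p=onplane(w1,A(pa),.057,P1);print("panel",p.round(4).tolist(),np.linalg.norm(p[0]-p[1]))
rc=onplane(w1,A([(317,90),(235,558)]),.034,P1);print("rear",rc.round(4).tolist(),np.linalg.norm(rc[0]-rc[1]))
for n,q in(("panel",p),("rear",rc)):
    d=q[0]-q[1];print(n,"mid",q.mean(0).round(4),"yaw",-np.arctan2(d[0],d[1]))
tt(w1,[[211,172]],P1,t,T([(331,394)]),"cap")
E
```

```text
2.6583
hs [ 0.4424 -0.2547 -0.0177] gap 0.0009
hs [ 0.4961 -0.2404 -0.0046] gap 0.0039
hs [ 0.5224 -0.3444 -0.0608] gap 0.0022
hs [ 0.4634 -0.3381  0.0017] gap 0.0004
[[0.4449, -0.2493, 0.021], [0.4961, -0.237, 0.021], [0.5146, -0.32, 0.021], [0.4638, -0.3319, 0.021]] c [ 0.4798 -0.2846  0.021 ] [np.float64(0.0527), np.float64(0.085), np.float64(0.0521), np.float64(0.0847)]
hs x yaw 0.2325313995689024
hs y yaw 0.2218595893221451
relay top-w1/top [ 0.5233 -0.0626  0.101 ] gap 0.0038
relay top-w1/side [ 0.5271 -0.0637  0.0862] gap 0.001
relay [ 0.5274 -0.0639  0.087 ] [np.float64(0.0359), np.float64(0.035), np.float64(0.0359), np.float64(0.0347)] -0.1534894918615365 -0.16182307073699076
panel [0.4708 0.0751 0.0557] gap 0.0025
panel [ 0.4415 -0.1731  0.0501] gap 0.0047
panel [[0.4719, 0.0754, 0.057], [0.4441, -0.1715, 0.057]] 0.24841788926801128
rear [[0.5758, 0.0554, 0.034], [0.5473, -0.1754, 0.034]] 0.23253155538148088
panel mid [ 0.458  -0.0481  0.057 ] yaw -0.11219370269821861
rear mid [ 0.5616 -0.06    0.034 ] yaw -0.12315290588143082
cap [ 0.3869 -0.0718  0.0466] gap 0.0021
```

```bash
cat >> h.py <<'E'
from scipy.spatial.transform import Rotation as Ro
YAW=-.117; C=np.array([.511,-.054])   # tray floor centre, tray out
ex=np.array([np.cos(YAW),np.sin(YAW)]); ey=np.array([-ex[1],ex[0]])
def W(x,y,z): return np.r_[C+x*ex+y*ey,z]      # tray coords -> world
def D(yaw): return (Ro.from_euler('z',yaw)*Ro.from_quat([1,0,0,0])).as_quat()
E
python3 - <<'E'
from h import *
grip(0.0,20)
q=D(YAW+np.pi/2)
robot.movep(W(.017,-.052,.15),q); robot.move_straight(W(.017,-.052,.089),feed=.1)
for y in np.arange(-.042,.0041,.0092):
    robot.move_straight(W(.017,y,.089),feed=.05); print(round(y,3),np.round(read_contact_force(),2))
robot.wait(.3); 
robot.move_straight(W(.017,-.03,.2),feed=.2)
robot.movep(W(-.03,-.035,.26),D(np.pi/2))
robot.wait(.1);c,P=wrist();save(c["frame"][:300],"pics/w2.png")
import pickle;pickle.dump((c,P),open("w2.pkl","wb"));print(read_time())
E
```

```text
-0.042 [1.54 0.03 0.19]
-0.033 [ 0.2  -0.3   0.84]
-0.024 [-0.46  0.27 -0.21]
-0.014 [-0.   -0.11  0.58]
-0.005 [-0.99 -0.73 -0.43]
0.004 [0.53 0.76 0.37]
9.025
```

View pics/w2.png

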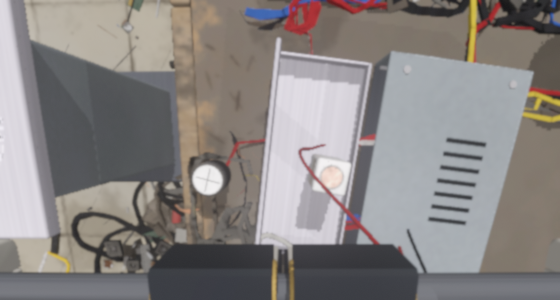

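The relay still stands, with its top at about (332,175). It may have slid, or I may have missed it, so I'll measure.

```bash
python3 - <<'E'
from h import *
import pickle
c,P=pickle.load(open("w2.pkl","rb"))
f=c["frame"]; g=cv2.cvtColor(f,cv2.COLOR_RGB2HSV)
def loc(X): d=X[:2]-C; return np.round([d@ex,d@ey],4)
print("relay",loc(onplane(c,[[332,176]],.087,P)[0]), "before",loc(np.array([.5274,-.0639])))
print("panel L top",loc(onplane(c,[[279,40]],.057,P)[0]),"rear L",loc(onplane(c,[[372,64]],.034,P)[0]))
print(P[0].round(3),read_position())
cv2.imwrite("pics/c4.png",cv2.resize(cv2.cvtColor(f[20:260,240:400],cv2.COLOR_RGB2BGR),None,fx=2.5,fy=2.5,interpolation=cv2.INTER_CUBIC))
E
```

```text
relay [ 0.0176 -0.0072] before [ 0.0174 -0.0079]
panel L top [-0.0535  0.1228] rear L [0.0515 0.1164]
[ 0.477 -0.02   0.433] [ 0.47683864 -0.08490305  0.25820919]
```

View pics/c4.png

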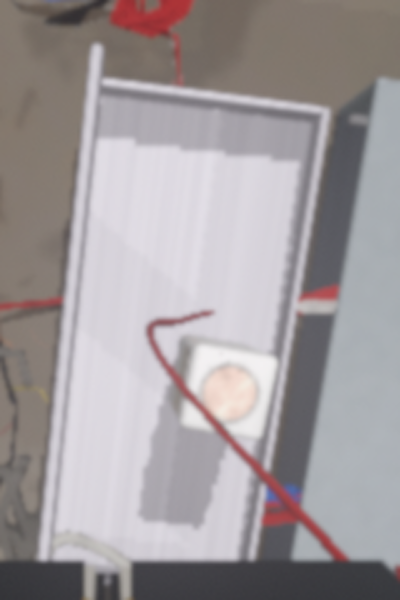

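The relay is exactly where it was, so it either rocked back or wasn't touched. I'll repeat the push a little further and take side pictures along the way.

```bash
python3 - <<'E'
from h import *
q=D(YAW+np.pi/2); ims=[]
robot.movep(W(.017,-.052,.13),q); robot.move_straight(W(.017,-.052,.089),feed=.1)
print(read_gripper_width(),read_position(),W(.017,-.052,.089))
for y in (-.03,-.012,.006,.024):
    robot.move_straight(W(.017,y,.089),feed=.05); f=imaging.camera("side")["frame"]; ims.append(f[150:270,240:360])
    d=read_position()[:2]-C; print(y,(d@ex).round(4),(d@ey).round(4),np.round(read_contact_force(),2))
print(read_time())
m=np.vstack([np.hstack(ims[:2]),np.hstack(ims[2:])])
save(cv2.resize(m,(600,600),interpolation=cv2.INTER_CUBIC),"pics/m1.png")
E
```

```text
0.0021704672190366444 [ 0.52238995 -0.10775346  0.09012681] [ 0.52181365 -0.10762896  0.089     ]
-0.03 0.0171 -0.03 [-0.97 -0.79 -0.2 ]
-0.012 0.017 -0.0119 [ 0.4  -0.88 -0.39]
0.006 0.017 0.0061 [-0.48 -0.3   0.81]
0.024 0.017 0.0241 [ 0.06 -0.27  0.22]
12.5167
```

View pics/m1.png

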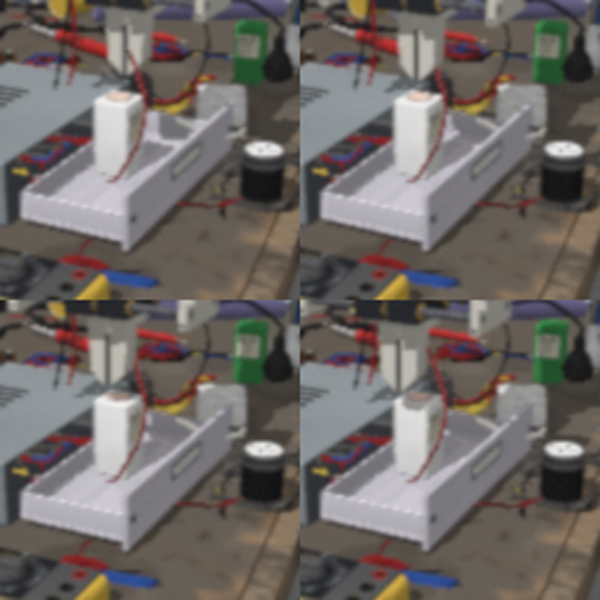

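The fingers pass over or behind the relay without touching it. I'll compute where the visible fingertips actually are against the stated tip position.

```bash
python3 - <<'E'
from h import *
print(getattr(robot,'tips_ahead',None))
s=imaging.camera("side")
def proj(X):
    p=np.array(s["R"])@X+np.array(s["t"]); a=p[:2]/p[2]; a=a*(1+s["k1"]*(a@a)); return (s["fx"]*a+[s["cx"],s["cy"]]*1).round(1) if 0 else np.round([s["fx"]*a[0]+s["cx"],s["fy"]*a[1]+s["cy"]],1)
for z in (.067,.08,.09,.1,.11,.12): print(z,proj(W(.017,.024,z)))
print("relay top",proj(W(.0174,-.0079,.087)),"base",proj(W(.0174,-.0079,.012)))
f=s["frame"][150:200,255:310]; 
print(read_position(),read_orientation(),Ro.from_quat(read_orientation()).as_matrix().round(3).tolist())
E
```

```text
0.022
0.067 [281.2 200.1]
0.08 [281.2 194.9]
0.09 [281.2 190.7]
0.1 [281.2 186.6]
0.11 [281.2 182.4]
0.12 [281.1 178.2]
relay top [287.2 187.9] base [287.1 217. ]
[ 0.53070162 -0.03216967  0.0890148 ] [ 7.47200654e-01  6.64598511e-01 -1.37370964e-05  4.16365369e-05] [[0.117, 0.993, 0.0], [0.993, -0.117, -0.0], [-0.0, 0.0, -1.0]]
```

```bash
cat >> h.py <<'E'
def proj(s,X):
    p=np.array(s["R"])@X+np.array(s["t"]); a=p[:2]/p[2]; a=a*(1+s["k1"]*(a@a)); return np.array([s["fx"]*a[0]+s["cx"],s["fy"]*a[1]+s["cy"]])
E
python3 - <<'E'
from h import *
ref=cv2.cvtColor(cv2.imread("pics/side0.png"),cv2.COLOR_BGR2RGB).astype(int)
def prof(lbl,pts):
    s=imaging.camera("side"); f=s["frame"].astype(int); p=np.array(read_position())
    for x in pts:
        o=[]
        for dz in np.arange(-.04,.041,.004):  # dz = ahead of TCP
            u,v=np.round(proj(s,np.r_[p[:2]+x*ex,p[2]-dz])).astype(int); o.append((int(round(dz*1000)),int(abs(f[v,u]-ref[v,u]).sum())))
        print(lbl,x,p.round(3),o)
prof("shut low",[0,.008,-.008])
robot.move_straight(W(.017,.024,.14),feed=.2); prof("shut",[0,.008,-.008])
save(imaging.camera("side")["frame"],"pics/sh.png")
grip(1.0); prof("open",[.05,-.05,.055,-.055]); save(imaging.camera("side")["frame"],"pics/op.png"); print(read_time())
E
```

```text
shut low 0 [ 0.531 -0.032  0.089] [(-40, 271), (-36, 223), (-32, 225), (-28, 246), (-24, 104), (-20, 77), (-16, 23), (-12, 91), (-8, 155), (-4, 195), (0, 201), (4, 25), (8, 0), (12, 1), (16, 0), (20, 2), (24, 0), (28, 3), (32, 0), (36, 3), (40, 2)]
shut low 0.008 [ 0.531 -0.032  0.089] [(-40, 124), (-36, 116), (-32, 124), (-28, 82), (-24, 35), (-20, 35), (-16, 45), (-12, 134), (-8, 159), (-4, 77), (0, 5), (4, 3), (8, 0), (12, 2), (16, 0), (20, 1), (24, 1), (28, 5), (32, 2), (36, 3), (40, 2)]
shut low -0.008 [ 0.531 -0.032  0.089] [(-40, 298), (-36, 298), (-32, 278), (-28, 211), (-24, 54), (-20, 36), (-16, 175), (-12, 204), (-8, 215), (-4, 253), (0, 257), (4, 165), (8, 2), (12, 0), (16, 1), (20, 2), (24, 4), (28, 1), (32, 3), (36, 2), (40, 2)]
shut 0 [ 0.53  -0.032  0.14 ] [(-40, 233), (-36, 253), (-32, 300), (-28, 304), (-24, 287), (-20, 407), (-16, 265), (-12, 5), (-8, 2), (-4, 1), (0, 3), (4, 3), (8, 0), (12, 1), (16, 2), (20, 2), (24, 21), (28, 132), (32, 152), (36, 72), (40, 5)]
shut 0.008 [ 0.53  -0.032  0.14 ] [(-40, 53), (-36, 58), (-32, 75), (-28, 110), (-24, 115), (-20, 237)
[... 664 characters left out ...]
(-40, 309), (-36, 332), (-32, 294), (-28, 279), (-24, 266), (-20, 194), (-16, 110), (-12, 5), (-8, 4), (-4, 7), (0, 1), (4, 4), (8, 1), (12, 0), (16, 5), (20, 15), (24, 4), (28, 8), (32, 9), (36, 7), (40, 4)]
open 0.055 [ 0.531 -0.032  0.14 ] [(-40, 123), (-36, 130), (-32, 194), (-28, 35), (-24, 114), (-20, 138), (-16, 243), (-12, 22), (-8, 3), (-4, 1), (0, 0), (4, 0), (8, 1), (12, 3), (16, 0), (20, 0), (24, 2), (28, 0), (32, 3), (36, 0), (40, 1)]
open -0.055 [ 0.531 -0.032  0.14 ] [(-40, 301), (-36, 312), (-32, 267), (-28, 269), (-24, 181), (-20, 64), (-16, 2), (-12, 2), (-8, 2), (-4, 6), (0, 3), (4, 7), (8, 2), (12, 2), (16, 3), (20, 1), (24, 2), (28, 0), (32, 2), (36, 1), (40, 3)]
14.6833
```

The fingertips really sit about 17 mm behind the reported TCP, not 22 mm ahead of it, so I'll use the measured value. I'll redo the push about 39 mm lower.

```bash
cat >> h.py <<'E'
TIP=-.017   # measured: tips are this far AHEAD of the reported TCP (nominal +.022 is wrong)
def tz(ztip): return ztip+TIP   # TCP height for tip height, tool down
E
python3 - <<'E'
from h import *
ref=cv2.cvtColor(cv2.imread("pics/side0.png"),cv2.COLOR_BGR2RGB).astype(int)
grip(0.0,20)
robot.move_straight(W(.017,-.054,.14),feed=.25); robot.move_straight(W(.017,-.054,tz(.067)),feed=.15)
print(np.round(read_contact_force(),2))
for y in (-.036,-.024,-.012,-.002,.006,.014):
    robot.move_straight(W(.017,y,tz(.067)),feed=.05)
    s=imaging.camera("side");print(y,np.round(read_contact_force(),2),np.abs(s["frame"].astype(int)-ref)[195:215,278:296].mean().round(1))
robot.wait(.4);save(imaging.camera("side")["frame"],"pics/s3.png")
robot.move_straight(W(.017,-.02,.13),feed=.25)
robot.movep(W(-.03,-.035,.26),D(np.pi/2)); robot.wait(.1)
c,P=wrist();save(c["frame"],"pics/w3.png");import pickle;pickle.dump((c,P),open("w3.pkl","wb"))
s=imaging.camera("side");save(s["frame"],"pics/s4.png")
# white-vs-grey blobs inside tray, compare with w2
a=cv2.cvtColor(cv2.imread("pics/w2.png"),cv2.COLOR_BGR2RGB).astype(int);b=c["frame"][:300].astype(int)
d=(np.abs(a-b).sum(2)>60).astype(np.uint8);d[240:]=0;d[:,:255]=0
n,l,st,ce=cv2.connectedComponentsWithStats(cv2.morphologyEx(d,cv2.MORPH_CLOSE,np.ones((5,5))))
print([ (st[i].tolist(),ce[i].round(0).tolist()) for i in range(1,n) if st[i,4]>60]); print(read_time())
E
```

```text
[ 0.64 -0.09  0.1 ]
-0.036 [ 0.37 -0.94 -0.3 ] 2.3
-0.024 [ 0.02  0.45 -0.25] 26.3
-0.012 [-0.49 -0.09  0.46] 56.4
-0.002 [-0.71 -1.11  0.29] 52.2
0.006 [0.44 0.46 0.66] 49.7
0.014 [-0.34  0.25  0.86] 47.3
[([470, 0, 10, 14, 61], [475.0, 4.0]), ([465, 29, 11, 31, 71], [469.0, 46.0]), ([359, 75, 12, 65, 98], [365.0, 107.0]), ([295, 89, 65, 143, 4826], [328.0, 156.0])]
21.6583
```

```bash
python3 - <<'E'
from h import *
import pickle
c,P=pickle.load(open("w3.pkl","rb")); f=c["frame"].astype(int)
a=cv2.cvtColor(cv2.imread("pics/w2.png"),cv2.COLOR_BGR2RGB).astype(int)
print("relay px before",a[168,318],a[190,340],"tray",a[120,300],a[90,310],a[215,320])
m=((f[...,2]-f[...,0]<5)&(f.min(2)>120)).astype(np.uint8); m[240:]=0; m[:,:270]=0; m[:,385:]=0
m=cv2.morphologyEx(m,cv2.MORPH_OPEN,np.ones((3,3)))
n,l,st,ce=cv2.connectedComponentsWithStats(m)
for i in range(1,n):
    if st[i,4]>100:
        cn=cv2.findContours((l==i).astype(np.uint8),cv2.RETR_EXTERNAL,cv2.CHAIN_APPROX_NONE)[0][0]
        r=cv2.minAreaRect(cn);b=cv2.boxPoints(r);X=onplane(c,b,.048,P)
        print(st[i].tolist(),r,[((x[:2]-C)@ex).round(3).item() for x in X],[((x[:2]-C)@ey).round(3).item() for x in X],[round(float(np.linalg.norm(X[k]-X[k-1])),3) for k in range(4)])
E
```

```text
relay px before [236 234 235] [237 235 235] tray [222 218 226] [222 218 226] [165 161 168]
[270, 37, 106, 203, 16305] ((322.5, 138.0), (202.0, 105.0), 90.0) [-0.064, 0.046, 0.087, -0.04] [0.127, 0.14, -0.081, -0.096] [0.224, 0.111, 0.225, 0.128]
```

```bash
python3 - <<'E'
from h import *
import pickle
c,P=pickle.load(open("w3.pkl","rb")); f=c["frame"].astype(int)
for thr in (228,232):
    m=((f[...,1]>=thr)&(f[...,2]-f[...,1]<5)).astype(np.uint8); m[238:]=0; m[:,:270]=0; m[:,385:]=0
    m=cv2.morphologyEx(m,cv2.MORPH_OPEN,np.ones((3,3)))
    n,l,st,ce=cv2.connectedComponentsWithStats(m)
    for i in range(1,n):
        if st[i,4]>100:
            cn=cv2.findContours((l==i).astype(np.uint8),cv2.RETR_EXTERNAL,cv2.CHAIN_APPROX_NONE)[0][0]
            r=cv2.minAreaRect(cn);b=cv2.boxPoints(r);X=onplane(c,b,.048,P)
            print(thr,st[i].tolist(),np.round(b).tolist(),[(((x[:2]-C)@ex).round(3).item(),((x[:2]-C)@ey).round(3).item()) for x in X],[round(float(np.linalg.norm(X[k]-X[k-1])),3) for k in range(4)])
E
```

```text
228 [318, 88, 40, 69, 1903] [[316.0, 152.0], [329.0, 87.0], [358.0, 92.0], [345.0, 158.0]] [(0.001, 0.014), (0.005, 0.085), (0.038, 0.083), (0.035, 0.011)] [0.034, 0.071, 0.032, 0.072]
232 [318, 88, 39, 68, 1836] [[317.0, 152.0], [329.0, 87.0], [357.0, 93.0], [345.0, 157.0]] [(0.002, 0.014), (0.005, 0.084), (0.037, 0.083), (0.035, 0.012)] [0.033, 0.07, 0.032, 0.07]
```

The relay now lies flat, at tray x 0–38 mm and y 11–85 mm (measured 74 x 35 mm at 48 mm height). Next is a second view of the heat sink for its height, plus the height of the black knob beside it.

```bash
python3 - <<'E'
from h import *
import pickle
grip(.85)
robot.movep((.47,-.335,.26),D(np.pi/2)); robot.wait(.1); c,P=wrist(); pickle.dump((c,P),open("w4.pkl","wb")); save(c["frame"],"pics/w4.png")
(w0,P0),_=pickle.load(open("w.pkl","rb"))
res=[]
for cc,PP,y0,y1 in((w0,P0,150,260),(c,P,90,215)):
    f=cc["frame"].astype(int); m=((f.min(2)>185)).astype(np.uint8); k=np.zeros_like(m);k[y0:y1,250:335]=1; m*=k
    m=cv2.morphologyEx(cv2.morphologyEx(m,cv2.MORPH_CLOSE,np.ones((9,9))),cv2.MORPH_OPEN,np.ones((5,5)))
    n,l,st,ce=cv2.connectedComponentsWithStats(m); i=1+np.argmax(st[1:,4])
    cn=cv2.findContours((l==i).astype(np.uint8),cv2.RETR_EXTERNAL,cv2.CHAIN_APPROX_NONE)[0][0]
    r=cv2.minAreaRect(cn); b=cv2.boxPoints(r); X=onplane(cc,b,.021,PP)
    b=b[np.argsort(np.arctan2(*(b-b.mean(0)).T[::-1]))]; X=onplane(cc,b,.021,PP)
    e=X[1]-X[0];print(st[i].tolist(),b.round(1).tolist(),X.mean(0).round(4),[round(float(np.linalg.norm(X[k]-X[k-1])),4) for k in range(4)],np.arctan2(e[1],e[0]).round(3)); res.append((cc,PP,b))
for k in range(4):
    o1,d1=rays(res[0][0],[res[0][2][k]],res[0][1]);o2,d2=rays(res[1][0],[res[1][2][k]],res[1][1]); X,e=tri(o1,d1[0],o2,d2[0]);print(X.round(4),round(e,4))
# black knob
f=c["frame"].astype(int); m=(f.max(2)<75).astype(np.uint8); m[:100]=0;m[235:]=0;m[:,:215]=0;m[:,275:]=0
m=cv2.morphologyEx(m,cv2.MORPH_OPEN,np.ones((9,9)));n,l,st,ce=cv2.connectedComponentsWithStats(m);print("knob",st[1:].tolist(),ce[1:].round(1).tolist())
i=1+np.argmax(st[1:,4]); o2,d2=rays(c,[ce[i]],P)
f=w0["frame"].astype(int); m=(f.max(2)<75).astype(np.uint8); m[:190]=0;m[245:]=0;m[:,:215]=0;m[:,275:]=0
m=cv2.morphologyEx(m,cv2.MORPH_OPEN,np.ones((9,9)));n,l,st,ce=cv2.connectedComponentsWithStats(m);print("knob",st[1:].tolist(),ce[1:].round(1).tolist())
i=1+np.argmax(st[1:,4]); o1,d1=rays(w0,[ce[i]],P0); print("knob",tri(o1,d1[0],o2,d2[0]))
o,d=rays(imaging.camera("side"),[[351,170]]);print("knob side",tri(o1,d1[0],o,d[0]))
print(read_time(),kin.solve_ik((.4798,-.2846,tz(.003)),D(.227+np.pi/2)), kin.solve_ik(W(0,-.06,tz(.017)),D(YAW)))
E
```

```text
[265, 168, 52, 71, 2642] [[262.8999938964844, 176.0], [304.20001220703125, 166.3000030517578], [319.20001220703125, 230.1999969482422], [278.0, 239.89999389648438]] [ 0.4799 -0.2836  0.021 ] [0.0856, 0.0526, 0.085, 0.0552] 0.229
[263, 109, 55, 76, 3012] [[260.20001220703125, 118.0999984741211], [304.29998779296875, 107.5999984741211], [320.3999938964844, 175.1999969482422], [276.29998779296875, 185.6999969482422]] [ 0.4799 -0.2855  0.021 ] [0.084, 0.0541, 0.0834, 0.0567] 0.227
[ 0.4429 -0.2503  0.0035] 0.0012
[ 0.4969 -0.2377  0.0048] 0.0003
[ 0.5176 -0.32    0.0163] 0.0012
[ 0.4626 -0.3338  0.0148] 0.0003
knob [[238, 155, 12, 17, 195]] [[243.7, 163.1]]
knob [[227, 210, 28, 26, 541]] [[241.6, 221.9]]
knob (array([ 0.42108586, -0.30303826,  0.03729168]), np.float64(0.0060679304835612215))
knob side (array([ 0.42097538, -0.29272243,  0.07741273]), np.float64(0.004561584620482535))
24.1333 [-6.72761991e-01  6.68475744e-01  1.67663121e+00 -4.44089210e-16
  7.96485699e-01 -8.99761991e-01] [-3.70098133e-01  5.93341056e-01  1.78787984e+00 -4.44089210e-16
  7.60371763e-01  1.31769819e+00]
```

The heat sink centre is at (0.480, −0.285) with yaw 0.228, lying on the bench. I'll make a guarded descent with force checks because of the nearby knob, then grasp.

```bash
python3 - <<'E'
from h import *
q=D(.228+np.pi/2); xy=np.array([.480,-.2847])
grip(.74); robot.movep(np.r_[xy,.10],q); robot.wait(.1)
f0=np.array(read_contact_force()); ok=True; z=.10
zs=list(np.arange(tz(.085),tz(.012),-.01))+list(np.arange(tz(.010),tz(-.006),-.002))
for z in zs:
    robot.move_straight(np.r_[xy,z],feed=.1); robot.wait(.04); f=np.mean([read_contact_force() for _ in range(3)],0)-f0
    if np.linalg.norm(f)>3.5: break
print("stop tip z(nominal)",round(z-TIP,4),f.round(2),read_position(),read_time())
E
```

```text
stop tip z(nominal) -0.002 [-5.3   2.15 16.06] [ 0.4800105  -0.28471175 -0.01720624] 29.9667
```

```bash
python3 - <<'E'
from h import *
xy=np.array([.480,-.2847])
robot.move_straight(np.r_[xy,-.0155],feed=.1); grip(0.0,35)
print("w",read_gripper_width(),read_gripper_force())
robot.move_straight(np.r_[xy,.085],feed=.2); print("w",read_gripper_width(),read_gripper_force(),read_position())
if read_gripper_width()>.5:
    q=D(YAW); robot.movep(W(0,-.052,.085),q); 
    f0=np.mean([read_contact_force() for _ in range(3)],0)
    robot.move_straight(W(0,-.052,.003),feed=.12); robot.wait(.05)
    f=np.mean([read_contact_force() for _ in range(3)],0)-f0;print("at .003",f.round(2))
    if np.linalg.norm(f)<4:
        for z in np.arange(.001,-.0066,-.0015):
            robot.move_straight(W(0,-.052,z),feed=.1); robot.wait(.04); f=np.mean([read_contact_force() for _ in range(3)],0)-f0
            if np.linalg.norm(f)>3.5: break
        print("z",z,f.round(2),"w",read_gripper_width())
print(read_time())
E
```

```text
w 0.5908315417413589 34.99268755316734
w 0.5911135497667047 34.992637261748314 [ 0.47945065 -0.28426287  0.08414946]
at .003 [ 0.15 -0.21  0.38]
z -0.005 [-1.33  0.81  7.51] w 0.590689498427269
35.525
```

```bash
python3 - <<'E'
from h import *
import pickle
grip(.70); robot.move_straight(W(0,-.052,.07),feed=.15)
robot.movep(W(-.09,-.02,.26),D(YAW)); robot.wait(.1); c,P=wrist(); pickle.dump((c,P),open("w5.pkl","wb")); 
f=c["frame"]; save(f,"pics/w5.png"); print(read_time())
p=[proj({**c,"R":P[1].T,"t":-P[1].T@P[0]},W(x,y,.03)) for x in(-.06,.06) for y in(-.125,.125)];print(np.round(p).tolist())
lo=np.clip(np.min(p,0).astype(int)-30,0,None);hi=np.max(p,0).astype(int)+30
cr=f[lo[1]:hi[1],lo[0]:hi[0]];k=min(790/cr.shape[1],590/cr.shape[0]);save(cv2.resize(cr,None,fx=k,fy=k,interpolation=cv2.INTER_CUBIC),"pics/c5.png");print(lo,k)
E
```

```text
37.6167
[[369.0, 163.0], [162.0, 163.0], [375.0, 55.0], [152.0, 55.0]]
[122  25] 2.791519434628975
```

View pics/c5.png

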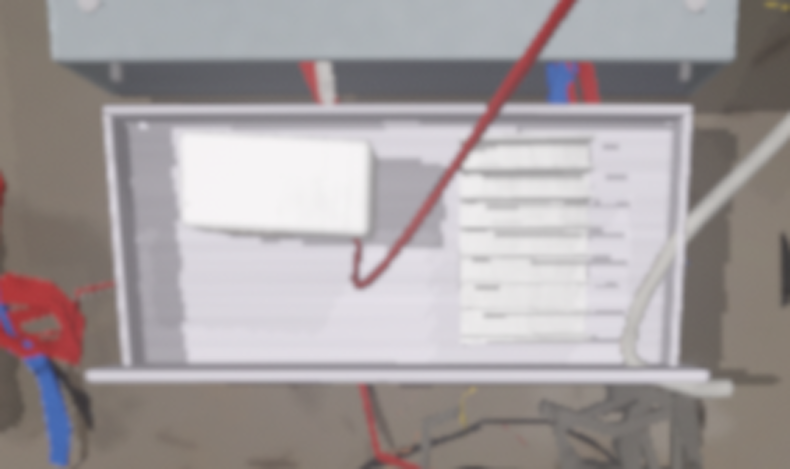

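The relay lies flat at crop (275,185) and the heat sink lies flat at crop (525,240), both inside the tray walls. Next I'll push the tray in.

```bash
python3 - <<'E'
from h import *
q=D(YAW); y=.035; z=tz(.022)
grip(0.0,20); robot.movep(W(-.084,y,.08),q); robot.move_straight(W(-.084,y,z),feed=.12); robot.wait(.1)
f0=np.mean([read_contact_force() for _ in range(4)],0); print("free",f0.round(2),read_time())
robot.move_straight(W(-.02,y,z),feed=.06); print("mid",((np.array(read_contact_force())-f0)[:2]@ex).round(2))
robot.move_straight(W(.036,y,z),feed=.06)
x=.036; L=[]
while x<.062:
    robot.move_straight(W(x,y,z),feed=.05); robot.wait(.03)
    F=(np.mean([read_contact_force() for _ in range(3)],0)-f0)[:2]@ex; px=(read_position()[:2]-C)@ex
    L.append((round(x,4),round(float(px),4),round(float(F),1)))
    if F<-22: break
    x+=.0015
print(L)
robot.wait(.15)
robot.move_straight(W(x-.03,y,z),feed=.06); robot.wait(.2)
print("after",(np.array(read_contact_force())-f0).round(2)); s=imaging.camera("side");save(s["frame"],"pics/s6.png"); print(read_time())
E
```

```text
free [-0.68  0.11 -0.2 ] 40.3583
mid 0.45
[(0.036, 0.0357, -3.7), (0.0375, 0.0368, -4.3), (0.039, 0.0382, -4.6), (0.0405, 0.0397, -5.5), (0.042, 0.0413, -5.3), (0.0435, 0.0427, -5.3), (0.045, 0.0442, -5.4), (0.0465, 0.0443, -10.3), (0.048, 0.0441, -15.2), (0.0495, 0.044, -20.9), (0.051, 0.0439, -26.7)]
after [0.29 0.7  0.67]
46.825
```

```bash
python3 - <<'E'
from h import *
q=D(YAW); z=tz(.022)
robot.move_straight(W(-.03,.035,z),feed=.15); robot.move_straight(W(-.03,.035,.1),feed=.2)
robot.movep(W(-.07,.0,.26),q); robot.wait(.3); c,P=wrist(); save(c["frame"],"pics/w6.png"); print(read_time())
f=c["frame"].astype(int); cam={**c,"R":P[1].T,"t":-P[1].T@P[0]}
for y in (.06,-.06):
    print(y,[(int(x*1000),*f[tuple(np.round(proj(cam,W(x,y,.057))).astype(int)[::-1])].tolist()) for x in np.arange(-.01,.085,.004)])
# other things: capacitor & multimeter & transformer moved? compare top view
t=imaging.camera("top")["frame"].astype(int); r=cv2.cvtColor(cv2.imread("pics/top0.png"),cv2.COLOR_BGR2RGB).astype(int)
for n,(u,v,w) in dict(meter=(200,217,22),trafo=(367,200,12),cap=(296,272,8)).items(): print(n,np.abs(t-r)[v-w:v+w,u-w:u+w].mean().round(1))
s=imaging.camera("side")["frame"].astype(int); r=cv2.cvtColor(cv2.imread("pics/side0.png"),cv2.COLOR_BGR2RGB).astype(int)
print("side cap",np.abs(s-r)[208:232,336:354].mean().round(1),"meter",np.abs(s-r)[245:280,200:280].mean().round(1))
E
```

```text
49.0
0.06 [(-10, 136, 126, 117), (-6, 158, 147, 135), (-2, 162, 150, 139), (2, 161, 150, 138), (6, 161, 149, 138), (10, 162, 150, 139), (14, 162, 151, 139), (18, 161, 151, 140), (22, 162, 150, 140), (26, 162, 152, 141), (30, 162, 152, 142), (33, 149, 139, 130), (38, 128, 120, 116), (42, 159, 156, 162), (46, 217, 214, 221), (49, 233, 230, 237), (54, 197, 194, 201), (58, 197, 194, 201), (62, 191, 189, 196), (66, 205, 211, 216), (70, 207, 213, 217), (74, 205, 211, 215), (78, 204, 210, 215), (82, 204, 210, 215)]
-0.06 [(-10, 160, 148, 136), (-6, 163, 151, 141), (-2, 162, 151, 141), (2, 163, 151, 141), (6, 162, 151, 140), (10, 163, 151, 141), (14, 160, 149, 138), (18, 162, 151, 140), (22, 163, 152, 142), (26, 164, 152, 143), (30, 149, 141, 144), (33, 105, 120, 167), (38, 104, 125, 182), (42, 156, 153, 159), (46, 225, 221, 228), (49, 241, 237, 244), (54, 184, 173, 179), (58, 173, 102, 106), (62, 195, 104, 110), (66, 205, 204, 210), (70, 210, 216, 221), (74, 212, 217, 221), (78, 211, 216, 221), (82, 212, 217, 222)]
meter 0.8
trafo 1.2
cap 1.4
side cap 1.4 meter 1.4
```

```bash
python3 - <<'E'
from cell import *
print(robot.close_job(),read_time())
E
```

```text
the job is handed in; nothing more can be done
the job is handed in; nothing more can be done
```

I handed the job in at about 49 s: the relay and heat sink lie flat in the tray, the tray measured about 0.10 m in and held after release, so it is latched, and the transformer, multimeter and capacitor did not move (the real fingertips sit about 17 mm behind the reported TCP, not 22 mm ahead, so my first two relay pushes missed and I used the measured offset from then on).

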